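# Hook the loose shelf bracket into the free desk upright and press it home

## Task

Of the two slotted steel uprights on the desk, one still has an empty slot. Pick up the loose bracket with the hook on its back, put its hook through that empty slot and lower it so that it hooks over the black locking shoe, then press it down until the shoe is fully home and let go. Leave the hookless bookend where it stands.

Things in the scene. Friction and masses are not known exactly. Their poses are not given: they have to be found in the camera images.
- bracket: Sizes mm. Loose steel L-bracket standing on its arm. Origin: arm underside at the back plate's rear face; x rearward (hook side), z up. Arm 140 (x -140 to 0) x 40 x 8. Back plate 6 x 40, 108 tall. Grip rib 12 thick, x -99 to -5, top z 65. Hook behind plate, 34 wide: neck z 100-108, tab slanting down and back to tip z 79; rearmost x 27. Gap plate to tab 10 at neck, 22 at tip. About 0.22 kg.
- slot (a point): Sizes mm. Seat of the empty slot: front face of the free upright, mid-slot, 200 above desk; bracket point x 0, z 100 ends here. x points into slot, away from the robot; z up. Fixed grey channel 96 wide, 285 tall, open behind, base shows 15 in front. Front wall x 0 to 6; slot 56 wide, upper edge z +66, lower edge is the shoe. The other upright's slot holds a peg hook.
- shoe (a joint): Black plastic locking shoe in the bottom of the empty slot, 54 mm wide, 6 mm thick, flush with the wall. 0: up, its top 12 mm above the seat point; 0.012: fully down, top level with the seat point. Stiff: about 10 N to push, more if fast; the bracket's weight alone does not move it. No spring or click, stays where pushed. Starts 0 to 0.002.
- bookend: Loose hookless L-shaped steel bookend, a bystander: base 120 x 55 x 6 mm, upright plate 55 wide and 85 mm tall, rib 10 mm thick at its foot. Origin: underside of the base at the rear face of its plate, mid-width; x rearward, z up.
Not all that is in view belongs to the job. Leave any purple or red look-alike of the bracket alone.

How it is judged:
By the outcome, as a careful person would: the job done as asked, in the order asked, and still so for the second after the job is handed in, with the robot touching nothing.
It also fails if it takes over 50 s, if anything falls off the work surface, if the arm or the gripper's body presses on something with over 40 N, if the wrist force passes 120 N, or if a joint passes its speed limit or range.

## Robot

A 6-joint arm with a two-finger parallel gripper is mounted at the origin on the work surface. World frame = base frame: x ahead of the robot, y to its left, z up, the work surface at z = 0. Lengths are in m, angles in rad, forces in N, time in s.
With the tool pointing down it reaches from about 0.25 to 0.775 m from the base axis. Payload 4 kg.
Tool frame: the origin (TCP) lies at the very end of the fingers, on their centre line; the grasp point (between the pads) lies 19 mm behind it (arm.tcp_to_grasp is the distance from the TCP to the grasp point, in m); z points along the fingers, y is the direction in which the jaws open and shut (so a half turn about z gives the same grasp; the last joint's range is limited). The gripper opens to 94 mm and grips with 3 to 60 N. Pads are 16 mm wide; open, the fingers measure 119 mm over their backs; the gripper's body (75 mm by 177 mm) begins 78 mm behind the grasp point.
Start: joints at [1.009, 0.087, 1.371, -0, 1.684, -0.103], TCP at [0.244, 0.493, 0.206] pointing down, gripper open.
Joint ranges: [-3.1, 3.1], [-0.76, 2.03], [0.27, 2.55], [-1.08, 4.22], [0.17, 2.65], [-2.57, 2.57]. Speed limits (rad/s): [2.79, 2.79, 3.14, 3.14, 3.14, 3.14].

## Interface

Orientations are given as a unit quaternion [w, x, y, z].
In Python, from rig import arm, optics, job gives the robot as it stands.
- The arm moves only by the tool carry_out, never from a script. Its argument "plan" is one flat list of numbers, 5 for each row, row after row: the shift along the tool's x, y, z in units of 25 mm (1.0 is 25 mm), then the turn about the tool's z in units of 6 degrees (1.0 is 6 degrees), then the opening, from -1 (shut) to 1 (fully open). In form: [x, y, z, turn, grip, x, y, z, turn, grip, ...]. A call has 1 to 12 rows; each row is the pose to reach, as a shift and turn from the pose commanded when the call began, along the tool's axes at that moment; what a row does not reach only later rows make up. A row lasts 1/12 s, in which the tool goes at most 41.7 mm and 7.16 degrees, less where a joint would pass 70% of its speed; a pose out of reach is approached as far as the arm can. A call with a gripper value outside its range is refused whole. The fingers move at their own pace and stop on an object; the grip force is fixed at half the most. Time passes only in rows, so rows that repeat a pose let the fingers close. It gives the time, the measured TCP pose, the force and the opening at its end, in the units of the state.
- arm.get_obs(): the state, without advancing time (a new reading comes with each control period).
- optics.read_camera(name): name is "scene" or "top" or "wrist"; returns a dict with "image" (420x560x3 uint8, red, green, blue), "z_map" (420x560 float32, m along the optical axis (not along the pixel's ray), 0 where there is no reading), "K" (3x3 intrinsics, pixels), "cam_to_world" (4x4, takes a point from camera to world coordinates). Camera axes: x right, y down, z forward; pixel columns grow to the right and rows downward; lengths in m; the calibration is good to about 2 mm. A picture is of the moment at which its call begins.
- job.close_job(): hands the job in, once; it reports no verdict.
The state is a dict: "t": time; "joint_pos": joint angles; "joint_vel": joint speeds; "joint_efforts": joint torques, N m; "ee_pos": TCP position; "tcp_rot": TCP orientation; "contact_force": force on the tool from outside, world axes, zero at the start; "moment": the same for the moment, N m; "finger_gap": finger opening in m.
Only numpy, scipy, OpenCV 4.12 (cv2) and the standard library are available. Lean on these libraries where they do the work, as an engineer would, in place of code of your own. Each camera call takes 0.05 s, during which the arm holds its last target.

## Working session

There is one attempt and no reset: what is moved stays moved. The work goes in short steps, Python scripts to look and compute and a tool call to move; the robot and the scene stay as the last step left them, time stands still between calls to the robot, and variables do not carry over. Pictures are saved under pics/ and viewed, and the job is handed in when it is done.

Besides the shell and the picture viewer there is one more tool, called after "Emit:" as a command line: name --argument value ..., lists and objects as JSON in quotes. carry_out: Moves the arm, as the interface text tells. Its arguments: {"type":"object","properties":{"plan":{"type":"array"}},"required":["plan"]}

```bash
mkdir -p pics
cat > h.py <<'E'
import numpy as np, cv2
from rig import arm, optics, job
def snap(n,tag):
    d=optics.read_camera(n); cv2.imwrite(f'pics/{tag}.png',d['image'][:,:,::-1]); np.savez(f'pics/{tag}.npz',**d); return d
def load(tag): return dict(np.load(f'pics/{tag}.npz'))
def pts(d):
    z=d['z_map'];v,u=np.mgrid[:z.shape[0],:z.shape[1]];K=d['K']
    P=np.stack([(u-K[0,2])/K[0,0]*z,(v-K[1,2])/K[1,1]*z,z],-1)
    T=d['cam_to_world'];return P@T[:3,:3].T+T[:3,3]
E
python3 - <<'E'
from h import *
for n in ['scene','top','wrist']:
    d=snap(n,n+'0'); print(n,d['K'].tolist(),d['cam_to_world'].round(3).tolist())
o=arm.get_obs();print(o['t'],o['ee_pos'],o['tcp_rot'],o['finger_gap'])
E
```

```text
scene [[403.54454194380503, 0.0, 282.25452450012745], [0.0, 403.54454194380503, 211.27082075394242], [0.0, 0.0, 1.0]] [[0.612, 0.443, -0.655, 1.12], [0.79, -0.326, 0.519, -0.501], [0.017, -0.835, -0.549, 0.674], [0.0, 0.0, 0.0, 1.0]]
top [[448.7214873303575, 0.0, 281.3206514791091], [0.0, 448.7214873303575, 208.26206345684207], [0.0, 0.0, 1.0]] [[-0.022, -0.999, 0.042, 0.451], [-1.0, 0.021, -0.016, -0.006], [0.015, -0.042, -0.999, 1.19], [0.0, 0.0, 0.0, 1.0]]
wrist [[318.8293302828038, 0.0, 273.8988321757043], [0.0, 318.8293302828038, 207.4133338831111], [0.0, 0.0, 1.0]] [[0.443, 0.861, 0.251, 0.171], [0.897, -0.424, -0.126, 0.528], [-0.002, 0.28, -0.96, 0.385], [0.0, 0.0, 0.0, 1.0]]
0.15 [0.24336031 0.49276067 0.20458412] [-2.62294663e-04  2.27372394e-01  9.73807524e-01 -7.95551900e-04] 0.0938937314973046
```

View pics/scene0.png

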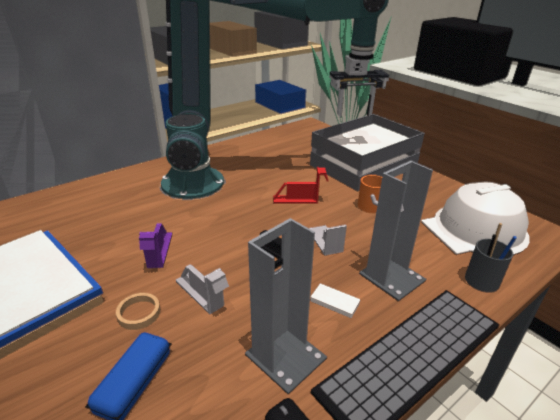

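View pics/top0.png

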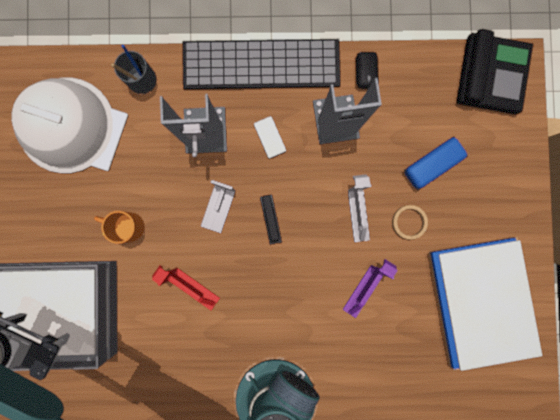

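View pics/wrist0.png

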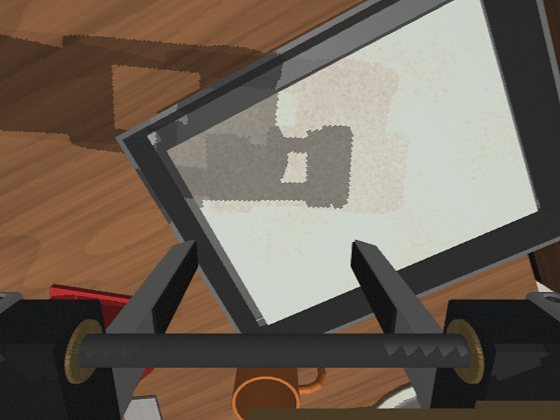

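Run:
```python
from h import *
s=load('scene0')['image'][:,:,::-1];t=load('top0')['image'][:,:,::-1]
a=cv2.resize(s[210:320,160:340],(720,440),interpolation=cv2.INTER_CUBIC)
cv2.imwrite('pics/c1.png',cv2.resize(s[150:390,170:450],(700,600),interpolation=cv2.INTER_CUBIC))
cv2.imwrite('pics/c2.png',cv2.resize(t[70:260,150:400],(790,600),interpolation=cv2.INTER_CUBIC))
d=load('top0');P=pts(d)
for z0,z1 in ((.02,.4),):
  m=(P[...,2]>.004)
# bracket region
R=P[170:250,340:380];m=(R[...,2]>.004)
Q=R[m];print(Q[:,2].max())
for lo,hi in((.004,.02),(.05,.075),(.09,.12)):
  q=Q[(Q[:,2]>lo)&(Q[:,2]<hi)];print(lo,len(q),q.min(0).round(4),q.max(0).round(4),np.median(q,0).round(4), cv2.minAreaRect((q[:,:2]*1000).astype(np.float32)))
R=P[70:160,305:390].reshape(-1,3)
for lo,hi in((.004,.02),(.15,.2),(.2,.27),(.275,.3)):
  q=R[(R[:,2]>lo)&(R[:,2]<hi)]
  if len(q):print('up',lo,len(q),q.min(0).round(4),q.max(0).round(4), cv2.minAreaRect((q[:,:2]*1000).astype(np.float32)))
```

```text
1.190297656457507
0.004 535 [ 0.387  -0.2839  0.004 ] [ 0.5983 -0.182   0.0196] [ 0.4699 -0.2205  0.0076] ((492.6866149902344, -232.2366180419922), (101.71092987060547, 210.57798767089844), 89.43498229980469)
0.05 253 [ 0.436  -0.2388  0.0501] [ 0.5457 -0.2019  0.0742] [ 0.4939 -0.2259  0.0645] ((490.7337951660156, -219.5284881591797), (36.87575149536133, 109.28195190429688), 89.09879302978516)
0.09 180 [ 0.5411 -0.2428  0.0901] [ 0.572  -0.2019  0.1147] [ 0.5552 -0.2205  0.1078] ((556.9710083007812, -221.04502868652344), (29.155405044555664, 40.82590103149414), 6.124667167663574)
up 0.004 1566 [ 0.6258 -0.3222  0.004 ] [ 0.8679 -0.0909  0.02  ] ((747.6491088867188, -206.55262756347656), (226.94400024414062, 240.24851989746094), 88.86722564697266)
up 0.15 331 [ 0.6839 -0.2291  0.1501] [ 0.7515 -0.1267  0.1999] ((717.2745971679688, -177.70944213867188), (56.97148513793945, 96.22936248779297), 7.679990768432617)
up 0.2 531 [ 0.6833 -0.2293  0.2   ] [ 0.7515 -0.1268  0.27  ] ((717.4203491210938, -177.744384765625), (56.90336990356445, 96.72211456298828), 7.527912616729736)
up 0.275 342 [ 0.6841 -0.2286  0.275 ] [ 0.7511 -0.1274  0.291 ] ((717.0465087890625, -177.6640625), (56.40186309814453, 96.34174346923828), 7.515322208404541)
```

View pics/c1.png

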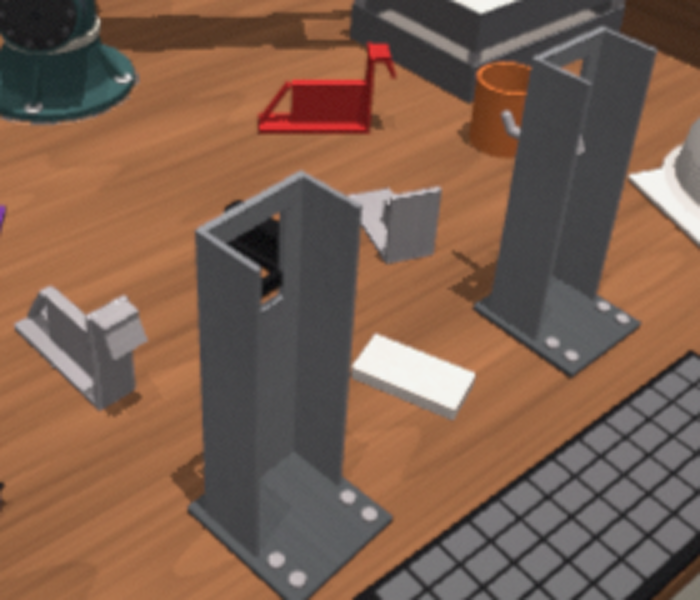

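View pics/c2.png

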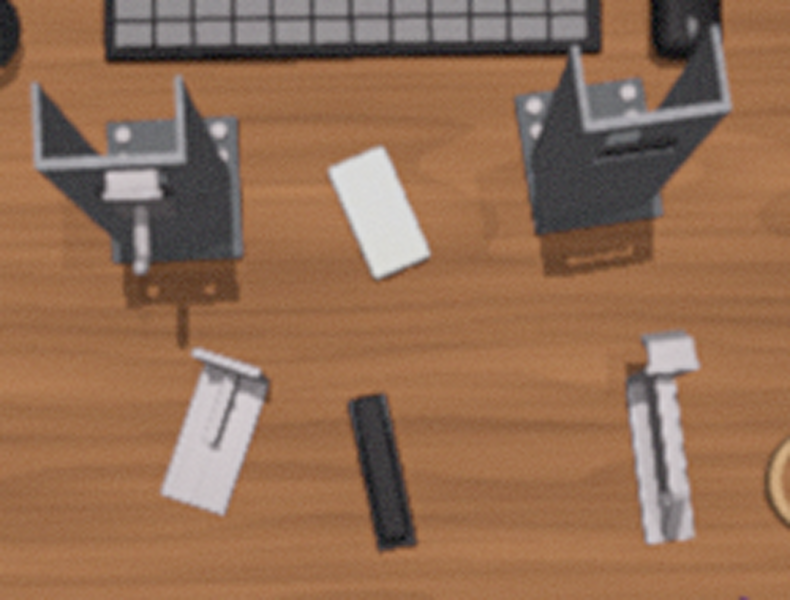

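```bash
cat >> h.py <<'E'
def axes(o):
    w,x,y,z=o['tcp_rot']; from scipy.spatial.transform import Rotation as R
    return R.from_quat([x,y,z,w]).as_matrix()
def rel(target,head=None):
    "shift in units to target TCP (from measured pose), turn to have tool x at world heading head"
    o=arm.get_obs();R=axes(o);s=R.T@(np.array(target)-o['ee_pos'])/.025
    h=np.arctan2(R[1,0],R[0,0]);t=None
    if head is not None:
        dh=(head-h+np.pi)%(2*np.pi)-np.pi; t=-np.degrees(dh)/6
    return s.round(3),t,np.degrees(h)
E
python3 - <<'E'
from h import *
d=load('top0');P=pts(d)
R=P[170:250,335:385].reshape(-1,3)
q=R[(R[:,2]>.058)&(R[:,2]<.072)]
q=q[(q[:,0]<.53)]
l=cv2.fitLine((q[:,:2]*1000).astype(np.float32),cv2.DIST_HUBER,0,.01,.01).ravel();print(len(q),l,np.degrees(np.arctan2(l[1],l[0])), q.min(0),q.max(0))
q=R[(R[:,2]>.1)&(R[:,2]<.115)];r=cv2.minAreaRect((q[:,:2]*1000).astype(np.float32));print(r)
q=R[(R[:,2]>.005)&(R[:,2]<.012)&(R[:,0]<.57)&(R[:,0]>.3)&(R[:,1]>-.245)&(R[:,1]<-.19)];print(cv2.minAreaRect((q[:,:2]*1000).astype(np.float32)),q.min(0),q.max(0))
# upright front wall top edge + wall plane
R=P[70:165,300:390].reshape(-1,3)
q=R[(R[:,2]>.278)&(R[:,2]<.295)]
a=np.radians(7.5);c=np.array([np.cos(a),np.sin(a)]);s=np.array([-c[1],c[0]])
print(np.percentile(q[:,:2]@c,[0,1,5,20,50]),np.percentile(q[:,:2]@s,[0,1,50,99,100]))
f=R[(R[:,2]>.03)&(R[:,2]<.27)&(np.abs(R[:,:2]@s-(-.269))<.03)]
u=f[:,:2]@c;print(len(f),np.percentile(u,[1,5,25,50,75,95,99]))
ff=f[u<.68] ;A=np.c_[f[:,1:],np.ones(len(f))]
k=np.abs(u-np.median(u))<.006
co,_,_,_=np.linalg.lstsq(np.c_[f[k][:,1],f[k][:,2],np.ones(k.sum())],f[k][:,0],rcond=None);print('plane x=',co,np.degrees(np.arctan(-co[0])))
print(rel([.48,-.22,.22],np.radians(186.5)))
E
```

```text
185 [ 9.9439216e-01  1.0575547e-01  4.8576315e+02 -2.2715463e+02] 6.070694 [ 0.43851225 -0.23685466  0.05829863] [ 0.5292829  -0.21722735  0.07023594]
((554.5376586914062, -220.98915100097656), (24.749591827392578, 40.704444885253906), 7.9782843589782715)
((475.57427978515625, -217.40232849121094), (169.89898681640625, 53.294193267822266), 0.05771634727716446) [ 0.39063776 -0.24411403  0.00503101] [ 0.56052307 -0.19073872  0.0118821 ]
[0.65952825 0.66001767 0.66027431 0.66146626 0.66554175] [-0.31790866 -0.3177778  -0.27164529 -0.22199076 -0.22157322]
473 [0.65982051 0.66008974 0.66051521 0.66090747 0.66121428 0.66430753
 0.66594256]
plane x= [-0.13555593  0.00799014  0.66505658] 7.719727544410892
(array([-21.112, -21.372,  -0.584]), np.float64(-5.464143679612103), np.float64(153.7151379223274))
```

Emit:
carry_out --plan '[-1,-1,-0.7,-0.5,1,-2.2,-2.2,-1.4,-1,1,-3.4,-3.4,-1.4,-1.5,1,-4.6,-4.6,-1.4,-2,1,-5.8,-5.8,-1.4,-2.5,1,-7,-7,-1.4,-3,1,-8.2,-8.2,-1.4,-3.5,1,-9.4,-9.4,-1.4,-4,1,-10.6,-10.6,-1.4,-4.5,1,-11.8,-11.8,-1.4,-5,1,-13,-13,-1.4,-5.4,1,-14,-14,-1.4,-5.4,1]'

```text
t: 1.15
ee_pos: [0.4009, 0.0265, 0.2405]
tcp_rot: [0.0, -0.054, 0.999, 0.0]
contact_force: [0.8, 0.5, 0.3]
finger_gap: 0.0942
```

Run:
```python
from h import *
o=arm.get_obs();print(o['t'],o['ee_pos'],o['contact_force'])
print(rel([.493,-.2264,.22],np.radians(186.5)))
```

```text
1.15 [0.40090224 0.02651422 0.24046752] [0.81851918 0.53588477 0.29563586]
(array([ -2.571, -10.455,   0.819]), np.float64(-0.051980309997017145), np.float64(-173.81188185998212))
```

Emit:
carry_out --plan '[-0.3,-1.2,0.2,0,1,-0.6,-2.4,0.4,0,1,-0.9,-3.6,0.6,0,1,-1.2,-4.8,0.8,0,1,-1.5,-6,0.8,0,1,-1.8,-7.2,0.8,0,1,-2.1,-8.4,0.8,0,1,-2.4,-9.4,0.8,0,1,-2.6,-10.2,0.8,0,1,-2.6,-10.4,0.8,0,1,-2.6,-10.4,0.8,0,1]'

```text
t: 2.07
ee_pos: [0.493, -0.2239, 0.2194]
tcp_rot: [-0.001, -0.052, 0.999, 0.001]
contact_force: [-0.8, 0.4, -0.1]
finger_gap: 0.0942
```

Run:
```python
from h import *
d=snap('wrist','w1');o=arm.get_obs();print(o['t'],o['ee_pos'],o['contact_force'])
P=pts(d);R=P.reshape(-1,3)
m=(R[:,0]>.35)&(R[:,0]<.62)&(abs(R[:,1]+.22)<.06)
for lo,hi in((.004,.012),(.058,.072),(.1,.115)):
  q=R[m&(R[:,2]>lo)&(R[:,2]<hi)]
  if len(q)>5:print(lo,len(q),q.min(0).round(4),q.max(0).round(4),cv2.minAreaRect((q[:,:2]*1000).astype(np.float32)))
```

```text
2.1167 [ 0.49288576 -0.22284897  0.21985817] [0.28023732 0.48740043 1.37360042]
0.004 2367 [ 0.3501 -0.2737  0.0041] [ 0.5433 -0.1812  0.012 ] ((442.0959777832031, -226.87600708007812), (200.31700134277344, 78.72551727294922), 13.049901962280273)
0.058 1156 [ 0.4379 -0.2441  0.0581] [ 0.5444 -0.2047  0.072 ] ((490.24822998046875, -230.11953735351562), (104.61363983154297, 39.656097412109375), 6.287562370300293)
0.1 1064 [ 0.3501 -0.2799  0.1   ] [ 0.566  -0.2043  0.1112] ((456.3370361328125, -240.30282592773438), (222.51473999023438, 39.170833587646484), 10.756355285644531)
```

View pics/w1.png

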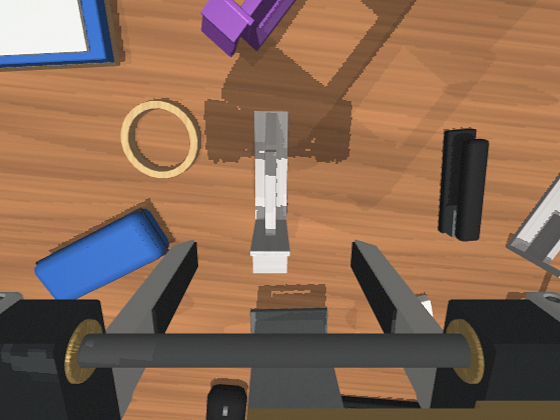

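The wrist view shows the bracket (rib along column ~270, rows 150–235, hook plate at row ~262), aligned with and centred between the fingers. It is the only grey bracket with a hook: the bookend is at top (218,207), and the red and purple look-alikes are at (186,287) and (370,290). The crops confirm this, and also that the empty slot with the black shoe is in the upright at top (345,118).

Run:
```python
from h import *
d=load('w1');P=pts(d);R=P.reshape(-1,3)
q=R[(R[:,0]>.44)&(R[:,0]<.53)&(abs(R[:,1]+.225)<.03)&(R[:,2]>.06)&(R[:,2]<.07)]
l=cv2.fitLine((q[:,:2]*1000).astype(np.float32),cv2.DIST_HUBER,0,.01,.01).ravel();print(len(q),l,np.degrees(np.arctan2(l[1],l[0])))
q=R[(R[:,0]>.53)&(R[:,0]<.6)&(abs(R[:,1]+.225)<.04)&(R[:,2]>.1)&(R[:,2]<.115)]
print(cv2.minAreaRect((q[:,:2]*1000).astype(np.float32)))
print(rel([.493,-.2265,.026],np.radians(186.2)))
```

```text
902 [ 9.9473888e-01  1.0244322e-01  4.8397308e+02 -2.2984921e+02] 5.879879
((552.6101684570312, -222.95166015625), (24.553688049316406, 39.38492202758789), 5.811104774475098)
(array([ 3.000e-03, -1.570e-01,  7.754e+00]), np.float64(-0.021956393130940898), np.float64(-173.9317383587856))
```

Emit:
carry_out --plan '[0,-0.2,1,0,1,0,-0.2,2.2,0,1,0,-0.2,3.4,0,1,0,-0.2,4.6,0,1,0,-0.2,5.8,0,1,0,-0.2,6.8,0,1,0,-0.2,7.4,0,1,0,-0.2,7.7,0,1,0,-0.2,7.7,0,0,0,-0.2,7.7,0,-0.4,0,-0.2,7.7,0,-1,0,-0.2,7.7,0,-1]'

```text
t: 3.12
ee_pos: [0.4951, -0.2285, 0.03]
tcp_rot: [0.002, -0.054, 0.999, -0.001]
contact_force: [-0.2, 0.5, -0.7]
finger_gap: 0.0707
```

Emit:
carry_out --plan '[0,0,0,0,-1,0,0,0,0,-1,0,0,0,0,-1,0,0,0,0,-1,0,0,0,0,-1]'

```text
t: 3.53
ee_pos: [0.4939, -0.2281, 0.028]
tcp_rot: [0.0, -0.053, 0.999, 0.0]
contact_force: [-0.6, -0.8, -1.1]
finger_gap: 0.0374
```

Emit:
carry_out --plan '[0,0,0,0,-1,0,0,0,0,-1,0,0,0,0,-1,0,0,0,0,-1,0,0,0,0,-1,0,0,0,0,-1]'

```text
t: 4.03
ee_pos: [0.4938, -0.2279, 0.0279]
tcp_rot: [-0.0, -0.053, 0.999, 0.0]
contact_force: [-0.8, 0.4, -0.1]
finger_gap: 0.0119
```

Run:
```python
from h import *
o=arm.get_obs();print(o['ee_pos'],o['contact_force'],o['finger_gap'])
```

```text
[ 0.49376419 -0.22792513  0.02789249] [-0.80199624  0.41976777 -0.10667948] 0.011850474825806628
```

Emit:
carry_out --plan '[0,0,-0.5,0,-1,0,0,-1.3,0,-1,0,0,-2.3,0,-1,0,0,-3.3,0,-1,0,0.1,-4.3,0,-1,-0.4,0.3,-5.2,-0.1,-1,-1.1,0.5,-5.8,-0.2,-1,-2,0.7,-5.8,-0.25,-1,-2.8,0.9,-5.8,-0.25,-1,-3.5,0.9,-5.8,-0.25,-1,-3.8,0.9,-5.8,-0.25,-1,-3.8,0.9,-5.8,-0.25,-1]'

```text
t: 5.03
ee_pos: [0.5867, -0.1951, 0.1727]
tcp_rot: [-0.0, -0.067, 0.998, 0.0]
contact_force: [-1.5, -0.1, -1.8]
finger_gap: 0.012
```

Run:
```python
from h import *
for n in ['wrist','scene','top']: snap(n,n+'2')
o=arm.get_obs();print(o['t'],o['ee_pos'],o['contact_force'],o['finger_gap'])
print(rel([.637,-.1883,.173],np.radians(187.6)))
s=load('scene2')['image'][:,:,::-1];t=load('top2')['image'][:,:,::-1];w=load('wrist2')['image'][:,:,::-1]
cv2.imwrite('pics/c3.png',np.hstack([cv2.resize(s[180:360,200:340],(390,500),interpolation=cv2.INTER_CUBIC),cv2.resize(t[60:190,300:400],(385,500),interpolation=cv2.INTER_CUBIC)]))
```

```text
5.1833 [ 0.58497599 -0.19581863  0.17291912] [ 0.35880911  0.20797234 -2.15608997] 0.011414104690003252
(array([-2.102,  0.024, -0.006]), np.float64(-0.0028691589523040955), np.float64(-172.41721495371377))
```

View pics/c3.png

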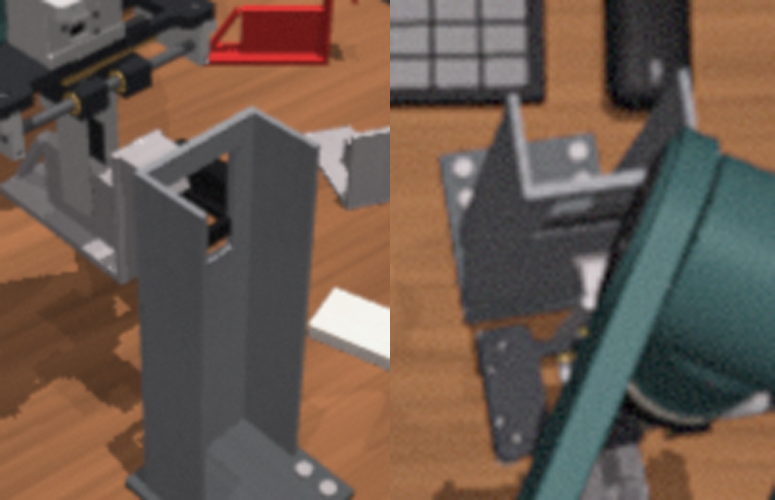

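View pics/wrist2.png

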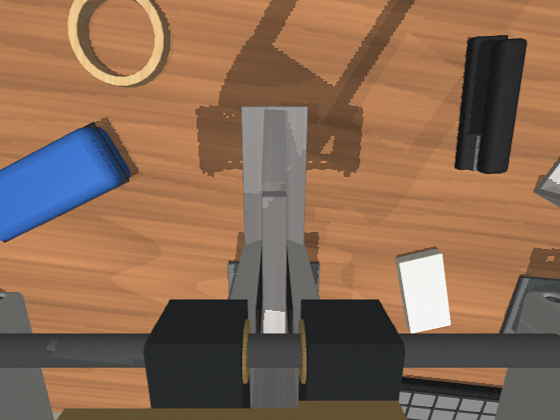

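Run:
```python
from h import *
a=np.radians(7.6);c=np.array([np.cos(a),np.sin(a)]);s=np.array([-c[1],c[0]])
seat=np.array([.690,-.1812])
for n in ['scene2','top2']:
  d=load(n);R=pts(d).reshape(-1,3);q=R-[*seat,.2]
  u=q[:,:2]@c;v=q[:,:2]@s
  print(n)
  for (ul,uh,zl,zh) in ((-.06,-.012,.0,.07),(-.055,-.05,-.09,.07),(-.003,.008,.0,.1),(-.003,.008,.08,.1)):
    m=(u>ul)&(u<uh)&(abs(v)<.07)&(q[:,2]>zl)&(q[:,2]<zh)
    if m.sum()>5: print((ul,zl),m.sum(),'u',np.percentile(u[m],[2,50,98]).round(4),'v',np.percentile(v[m],[2,50,98]).round(4),'z',np.percentile(q[m,2],[2,50,98]).round(4))
```

```text
scene2
(-0.06, 0.0) 360 u [-0.0581 -0.0526 -0.0268] v [-0.0219 -0.0119  0.0151] z [0.0018 0.0485 0.0543]
(-0.055, -0.09) 296 u [-0.0549 -0.0533 -0.0509] v [-0.0216 -0.0152  0.0107] z [-0.0516  0.0041  0.0536]
(-0.003, 0.0) 995 u [-0.0024  0.0029  0.0073] v [-0.0503  0.0142  0.0431] z [0.0027 0.0666 0.086 ]
(-0.003, 0.08) 242 u [-0.0026  0.0023  0.006 ] v [-0.0501 -0.0047  0.044 ] z [0.0803 0.0846 0.0865]
top2
(-0.06, 0.0) 95 u [-0.0571 -0.0419 -0.0241] v [0.0007 0.0148 0.0199] z [0.0022 0.0446 0.0564]
(-0.055, -0.09) 19 u [-0.0548 -0.0532 -0.0511] v [0.015  0.0194 0.0202] z [-0.0352  0.0279  0.0535]
(-0.003, 0.0) 322 u [-0.0003  0.0008  0.0066] v [-0.0176  0.0211  0.0477] z [0.0026 0.0646 0.0878]
(-0.003, 0.08) 112 u [-0.0003  0.0024  0.0062] v [-0.0154  0.0173  0.0467] z [0.0805 0.0855 0.0882]
```

Emit:
carry_out --plan '[-0.3,0,0,0,-1,-0.7,0,0,0,-1,-1.1,0,0,0,-1,-1.4,0,0,0,-1,-1.7,0,0,0,-1,-1.9,0,0,0,-1,-2,0,0,0,-1,-2,0,0,0,-1]'

```text
t: 5.85
ee_pos: [0.6355, -0.1889, 0.1729]
tcp_rot: [-0.0, -0.066, 0.998, 0.0]
contact_force: [0.4, 0.3, -1.0]
finger_gap: 0.0115
```

Run:
```python
from h import *
for n in ['wrist','scene']: snap(n,n+'3')
o=arm.get_obs();print(o['t'],o['ee_pos'],o['contact_force'],o['finger_gap'])
print(rel([.637,-.1883,.173],np.radians(187.6)))
s=load('scene3')['image'][:,:,::-1];t=load('wrist3')['image'][:,:,::-1]
cv2.imwrite('pics/c4.png',np.hstack([cv2.resize(s[180:320,200:340],(400,400),interpolation=cv2.INTER_CUBIC),cv2.resize(t,(400,400))]))
a=np.radians(7.6);c=np.array([np.cos(a),np.sin(a)]);sv=np.array([-c[1],c[0]])
R=pts(load('scene3'));q=R-[.690,-.1812,.2];u=q[...,:2]@c;v=q[...,:2]@sv;z=q[...,2]
m=(u>.009)&(u<.04)&(abs(v)<.03)&(z>0)&(z<.07);print('hook',m.sum(),np.percentile(u[m],[2,98]),np.percentile(v[m],[2,98]),np.percentile(z[m],[2,98]))
m=(abs(v)<.04)&(abs(u+.002)<.012)&(z>-.12)&(z<-.0);print('plate',m.sum())
```

```text
5.95 [ 0.63540681 -0.18896903  0.17293398] [-0.08062536 -0.35418064 -1.49824311] 0.011999929377153025
(array([-0.067,  0.018, -0.003]), np.float64(0.0015062040793843486), np.float64(-172.39096277552375))
hook 258 [0.00932223 0.02417669] [-0.01522135  0.0145062 ] [0.02615125 0.05408402]
plate 633
```

View pics/c4.png

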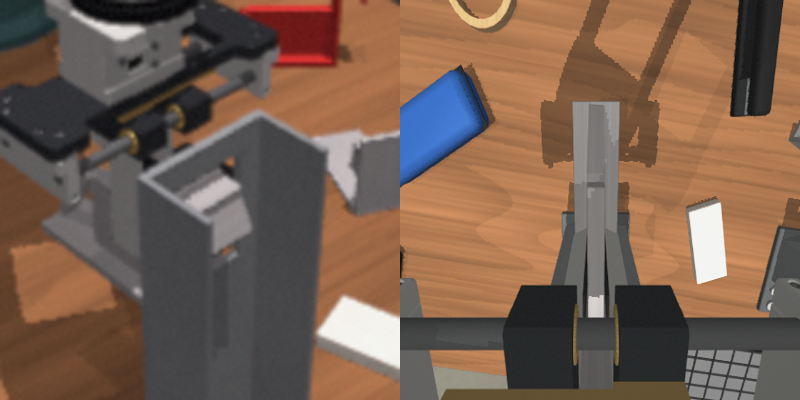

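Emit:
carry_out --plan '[0,0,0.2,0,-1,0,0,0.5,0,-1,0,0,0.8,0,-1,0,0,1,0,-1,0,0,1.1,0,-1,0,0,1.15,0,-1,0,0,1.2,0,-1,0,0,1.2,0,-1]'

```text
t: 6.62
ee_pos: [0.6355, -0.1889, 0.1429]
tcp_rot: [0.0, -0.066, 0.998, 0.0]
contact_force: [-0.6, -0.5, -1.3]
finger_gap: 0.0116
```

Run:
```python
from h import *
snap('scene','s4')
o=arm.get_obs();print(o['t'],o['ee_pos'],o['contact_force'],o['finger_gap'])
s=load('s4')['image'][:,:,::-1]
cv2.imwrite('pics/c5.png',cv2.resize(s[180:320,200:340],(600,600),interpolation=cv2.INTER_CUBIC))
```

```text
6.6667 [ 0.63556699 -0.18894197  0.14315003] [-0.85858034 -0.43234849 -1.98587848] 0.012112161330855688
```

View pics/c5.png

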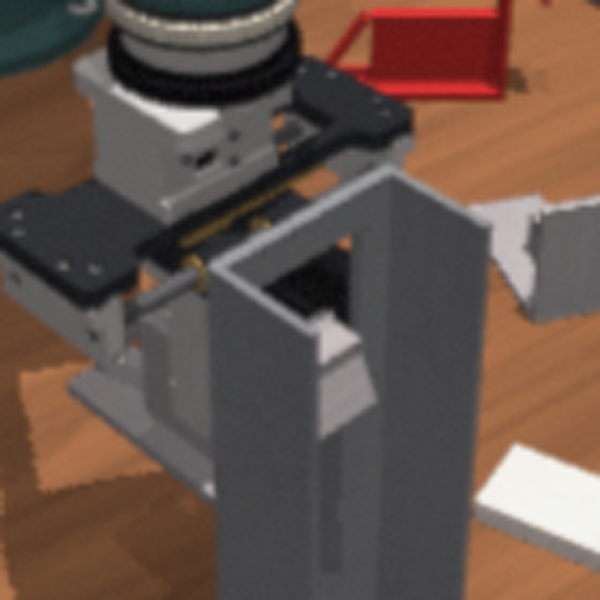

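Emit:
carry_out --plan '[0,0,0.05,0,-1,0,0,0.08,0,-1,0,0,0.12,0,-1,0,0,0.16,0,-1,0,0,0.2,0,-1,0,0,0.24,0,-1]'

```text
t: 7.17
ee_pos: [0.6356, -0.1889, 0.1391]
tcp_rot: [0.001, -0.066, 0.998, -0.0]
contact_force: [-3.8, 0.8, 8.9]
finger_gap: 0.0117
```

Emit:
carry_out --plan '[0,0,0.04,0,-1,0,0,0.08,0,-1,0,0,0.12,0,-1,0,0,0.16,0,-1,0,0,0.2,0,-1,0,0,0.2,0,-1]'

```text
t: 7.67
ee_pos: [0.6357, -0.1892, 0.1381]
tcp_rot: [0.002, -0.066, 0.998, -0.001]
contact_force: [-6.8, 1.8, 14.5]
finger_gap: 0.0118
```

Run:
```python
from h import *
d=snap('scene','s5')
o=arm.get_obs();print(o['t'],o['ee_pos'],o['contact_force'],o['moment'],o['finger_gap'])
s=d['image'][:,:,::-1]
cv2.imwrite('pics/c6.png',cv2.resize(s[180:320,200:340],(600,600),interpolation=cv2.INTER_CUBIC))
a=np.radians(7.6);c=np.array([np.cos(a),np.sin(a)]);sv=np.array([-c[1],c[0]])
for n in['s4','s5']:
  R=pts(load(n));q=R-[.690,-.1812,.2];u=q[...,:2]@c;v=q[...,:2]@sv;z=q[...,2]
  m=(u>.009)&(u<.04)&(abs(v)<.02)&(z>-.04)&(z<.07);print('hook',m.sum(),np.percentile(u[m],[2,98]),np.percentile(v[m],[2,98]),np.percentile(z[m],[2,98]))
```

```text
7.7167 [ 0.63566159 -0.18917103  0.13804189] [-8.42441474  2.01545627 14.22776892] [ 0.38245098  1.1907705  -0.0093489 ] 0.012164555446466744
hook 215 [0.01013469 0.02408788] [-0.01243502  0.01542159] [-0.00443832  0.02414691]
hook 207 [0.01026051 0.02389057] [-0.01232335  0.01497212] [-0.0083418   0.01948366]
```

View pics/c6.png

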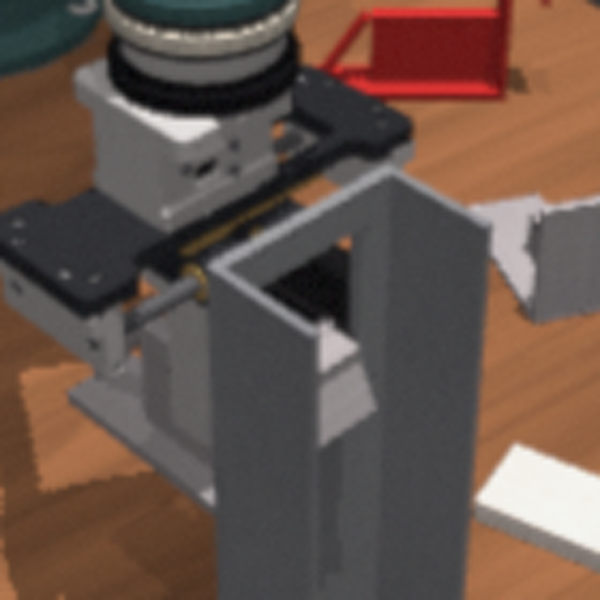

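Emit:
carry_out --plan '[0,0,0.05,0,-1,0,0,0.1,0,-1,0,0,0.15,0,-1,0,0,0.2,0,-1,0,0,0.25,0,-1,0,0,0.25,0,-1]'

```text
t: 8.22
ee_pos: [0.6357, -0.1892, 0.132]
tcp_rot: [0.002, -0.066, 0.998, -0.001]
contact_force: [-7.3, 1.7, 14.3]
finger_gap: 0.0116
```

```bash
cat >> h.py <<'E'
def hook(n):
  a=np.radians(7.6);c=np.array([np.cos(a),np.sin(a)]);sv=np.array([-c[1],c[0]])
  R=pts(load(n));q=R-[.690,-.1812,.2];u=q[...,:2]@c;v=q[...,:2]@sv;z=q[...,2]
  m=(u>.009)&(u<.04)&(abs(v)<.02)&(z>-.04)&(z<.07);print('hook',m.sum(),np.percentile(u[m],[2,98]).round(4),np.percentile(v[m],[2,98]).round(4),np.percentile(z[m],[2,98]).round(4))
E
python3 - <<'E'
from h import *
d=snap('scene','s6')
o=arm.get_obs();print(o['t'],o['ee_pos'],o['contact_force'],o['moment'],o['finger_gap'])
hook('s6')
E
```

```text
8.2667 [ 0.63567459 -0.18924052  0.13192446] [-8.49335297  2.03854363 14.9801528 ] [0.38590293 1.17577067 0.04566973] 0.012037978964111289
hook 206 [0.0101 0.0241] [-0.0132  0.0147] [-0.0142  0.0135]
```

Emit:
carry_out --plan '[0,0,0.05,0,-1,0,0,0.1,0,-1,0,0,0.15,0,-1,0,0,0.2,0,-1,0,0,0.25,0,-1,0,0,0.3,0,-1,0,0,0.3,0,-1]'

```text
t: 8.85
ee_pos: [0.6357, -0.1893, 0.1274]
tcp_rot: [0.003, -0.066, 0.998, -0.002]
contact_force: [-11.9, 2.7, 22.5]
finger_gap: 0.0121
```

Run:
```python
from h import *
d=snap('scene','s7')
o=arm.get_obs();print(o['t'],o['ee_pos'],o['contact_force'],o['moment'],o['finger_gap'])
hook('s7')
```

```text
8.9 [ 0.63565682 -0.18926536  0.12739348] [-10.91377027   3.26404978  22.92950226] [ 0.66419555  1.90754365 -0.02117609] 0.011584184665364991
hook 202 [0.0102 0.0243] [-0.0131  0.0148] [-0.0183  0.0087]
```

Emit:
carry_out --plan '[0,0,0.06,0,-1,0,0,0.12,0,-1,0,0,0.16,0,-1,0,0,0.16,0,-1,0,0,0.16,0,-1]'

```text
t: 9.32
ee_pos: [0.6357, -0.1893, 0.1273]
tcp_rot: [0.004, -0.066, 0.998, -0.002]
contact_force: [-16.6, 4.7, 33.7]
finger_gap: 0.012
```

Run:
```python
from h import *
d=snap('scene','s8')
o=arm.get_obs();print(o['t'],o['ee_pos'],o['contact_force'],o['moment'],o['finger_gap'])
hook('s8')
```

```text
9.3667 [ 0.63570709 -0.18929299  0.12728099] [-16.10750131   5.05447275  34.47574688] [ 0.98610166  2.7565937  -0.00458324] 0.01144486899596892
hook 201 [0.0106 0.0237] [-0.0123  0.015 ] [-0.0187  0.0089]
```

Emit:
carry_out --plan '[0,0,-0.1,0,-1,0,0,-0.2,0,-1,0,0,-0.3,0,-1,0,0,-0.4,0,-1,0,0,-0.4,0,-1]'

```text
t: 9.78
ee_pos: [0.6356, -0.1892, 0.1275]
tcp_rot: [0.001, -0.066, 0.998, -0.001]
contact_force: [-6.0, 2.7, 9.6]
finger_gap: 0.0118
```

Emit:
carry_out --plan '[0,0,-0.1,0,-1,0,0,-0.13,0,-1,0,0,-0.13,0,-0.7,0,0,-0.13,0,-0.5,0,0,-0.13,0,-0.4,0,0,-0.13,0,-0.4,0,0,-0.13,0,-0.4,0,0,-0.13,0,-0.4]'

```text
t: 10.45
ee_pos: [0.6354, -0.1889, 0.1272]
tcp_rot: [-0.0, -0.066, 0.998, 0.0]
contact_force: [0.8, -0.5, 0.5]
finger_gap: 0.0281
```

Run:
```python
from h import *
d=snap('scene','s9')
o=arm.get_obs();print(o['t'],o['ee_pos'],o['contact_force'],o['moment'],o['finger_gap'])
hook('s9')
s=d['image'][:,:,::-1]
cv2.imwrite('pics/c7.png',cv2.resize(s[180:320,200:340],(600,600),interpolation=cv2.INTER_CUBIC))
```

```text
10.5 [ 0.63542596 -0.18888035  0.12726049] [0.77540734 0.08809476 0.85795169] [ 0.06956836 -0.02066287  0.02146261] 0.028408101639138476
hook 133 [0.009  0.0196] [-0.0087  0.0147] [-0.019   0.0082]
```

View pics/c7.png

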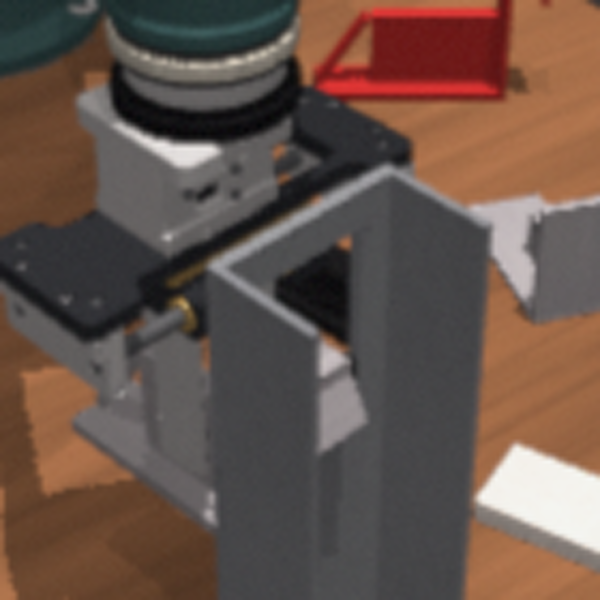

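Emit:
carry_out --plan '[0,0,0,0,0,0,0,0,0,0,0,0,0,0,0,0,0,-0.3,0,0,0,0,-0.8,0,0,0,0,-1.4,0,0,0.1,0,-2.1,0,0,0.4,0,-2.6,0,0,1.2,0,-3,0,0,2.2,0,-3,0,0,3.4,0,-3,0,0,4,0,-3,0,0]'

```text
t: 11.5
ee_pos: [0.534, -0.2026, 0.2046]
tcp_rot: [0.001, -0.066, 0.998, -0.001]
contact_force: [1.2, -0.1, 0.0]
finger_gap: 0.0468
```

Emit:
carry_out --plan '[0.8,0.8,0,0,0,1.6,1.8,0,0,0,2.2,3,0,0,0,2.2,4.2,0,0,0,2.2,5.4,0,0,0,2.2,6.4,0,0,0,2.2,7,0,0,0,2.2,7,0,0,0]'

```text
t: 12.17
ee_pos: [0.4581, -0.0337, 0.2041]
tcp_rot: [0.001, -0.068, 0.998, 0.0]
contact_force: [0.6, 0.3, 0.1]
finger_gap: 0.0466
```

Run:
```python
from h import *
d=snap('scene','s10');t=snap('top','t10')
o=arm.get_obs();print(o['t'],o['ee_pos'],o['contact_force'],o['finger_gap'])
hook('s10')
s=d['image'][:,:,::-1];t=t['image'][:,:,::-1]
cv2.imwrite('pics/c8.png',np.hstack([cv2.resize(s[190:320,190:320],(400,400),interpolation=cv2.INTER_CUBIC),cv2.resize(t[70:180,290:400],(400,400),interpolation=cv2.INTER_CUBIC)]))
a=np.radians(7.6);c=np.array([np.cos(a),np.sin(a)]);sv=np.array([-c[1],c[0]])
q=pts(load('t10'))-[.690,-.1812,.2];u=q[...,:2]@c;v=q[...,:2]@sv;z=q[...,2]
m=(abs(v)<.02)&(u<-.002)&(u>-.16)&(z>-.12)&(z<.03)
for lo,hi in((-.02,-.001),(-.06,-.05),(-.09,-.08),(-.14,-.125)):
  k=m&(u>lo)&(u<hi);print(lo,k.sum(),np.percentile(z[k],[5,50,95]).round(4) if k.sum() else '')
k=m&(z>-.005);print('plate top',k.sum(),np.percentile(u[k],[2,50,98]),np.percentile(v[k],[2,98]),np.median(z[k]))
```

```text
12.2667 [ 0.45863272 -0.03607908  0.20356317] [ 0.61812326 -0.64803202  0.02080113] 0.04724077761819336
hook 133 [0.0092 0.0198] [-0.0086  0.0152] [-0.0179  0.0065]
-0.02 261 [-0.0944 -0.0333  0.0101]
-0.06 69 [-0.0972 -0.0753 -0.0355]
-0.09 69 [-0.0993 -0.0691 -0.0377]
-0.14 104 [-0.1026 -0.0986 -0.0778]
plate top 95 [-0.01230035 -0.00815959 -0.00228707] [-0.01823179  0.01926352] 0.0077194269486343114
```

View pics/c8.png

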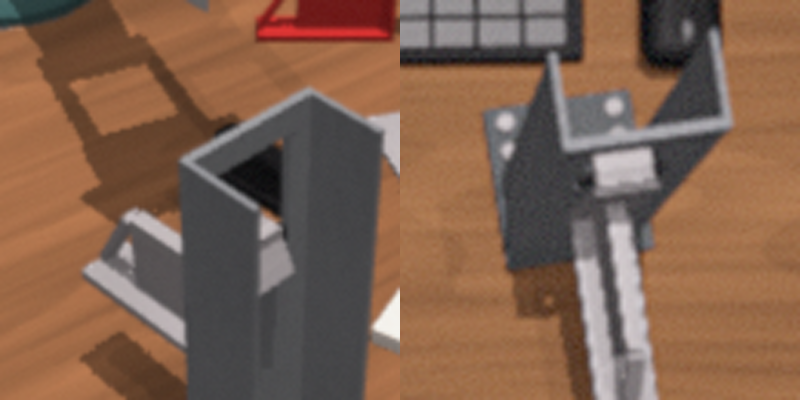

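Run:
```python
from h import *
a=np.radians(7.6);c=np.array([np.cos(a),np.sin(a)]);sv=np.array([-c[1],c[0]])
w=snap('wrist','w10')
q=pts(load('t10'))-[.690,-.1812,.2];u=q[...,:2]@c;v=q[...,:2]@sv;z=q[...,2]
for nm,m in (('arm',(abs(v)>.009)&(abs(v)<.018)&(u>-.138)&(u<-.02)&(z<-.085)&(z>-.115)),('rib',(abs(v)<.004)&(u>-.09)&(u<-.015)&(z<-.02)&(z>-.05))):
  p=np.polyfit(u[m],z[m],1);print(nm,m.sum(),p,np.degrees(np.arctan(p[0])),np.std(z[m]-np.polyval(p,u[m])))
k=(abs(v)<.017)&(z>.0)&(z<.015)&(u<.03)&(u>-.02);print(k.sum(),np.percentile(u[k],[1,5,50,95,99]).round(4))
# wall front face in this frame, below
k=(abs(v)>.03)&(abs(v)<.045)&(z>-.05)&(z<.06)&(abs(u)<.02);print('wall',k.sum(),np.percentile(u[k],[2,10,25,50]).round(4))
# scene hook vs upright wall rear
t=load('t10')['image'][:,:,::-1];s=load('s10')['image'][:,:,::-1]
cv2.imwrite('pics/c9.png',np.hstack([cv2.resize(s[210:280,220:290],(390,390),interpolation=cv2.INTER_CUBIC),cv2.resize(t[95:145,325:375],(390,390),interpolation=cv2.INTER_CUBIC)]))
```

```text
arm 212 [ 0.05746796 -0.09190139] 3.2890538944734495 0.0020572354408522156
rib 110 [ 0.07342192 -0.03380648] 4.199231217267016 0.0019987469196094867
179 [-0.0123 -0.0116 -0.0003  0.011   0.0118]
wall 151 [-0.0007 -0.0003 -0.0001  0.0002]
```

View pics/c9.png

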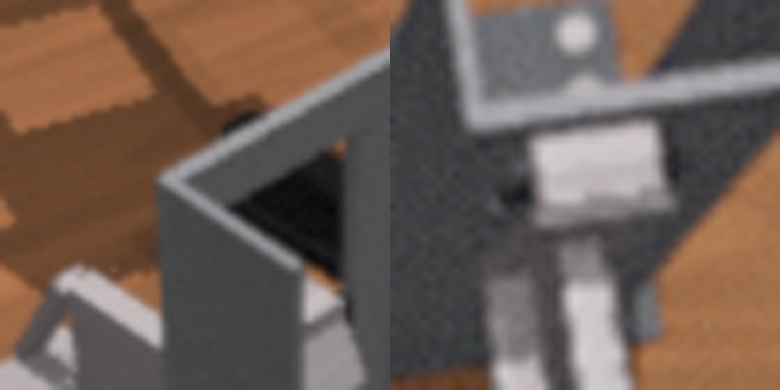

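View pics/w10.png

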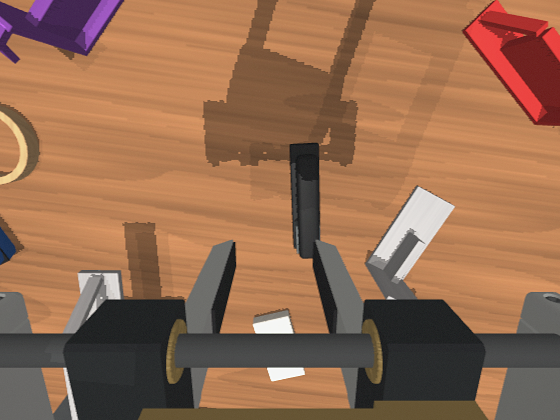

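Emit:
carry_out --plan '[0,0,0,0,0,0,0,0,0,0,0,0,0,0,0,0,0,0,0,0,0,0,0,0,0,0,0,0,0,0,0,0,0,0,0,0,0,0,0,0]'

```text
t: 12.98
ee_pos: [0.4586, -0.036, 0.2024]
tcp_rot: [-0.0, -0.066, 0.998, 0.0]
contact_force: [0.3, 0.1, -0.3]
finger_gap: 0.0466
```

Run:
```python
from h import *
snap('scene','s11');hook('s11')
a=load('s10')['image'].astype(int);b=load('s11')['image'].astype(int);print((abs(a-b)[180:330,180:340].max(-1)>40).sum())
t=load('top0')['image'].astype(int);t2=load('t10')['image'].astype(int);print('bookend diff',(abs(t-t2)[180:235,200:238].max(-1)>40).sum())
print(job.close_job())
```

```text
hook 142 [0.0093 0.0196] [-0.0093  0.0146] [-0.018   0.0085]
17
bookend diff 0
the job is handed in; nothing more can be done
None
```

The bracket now hangs in the empty slot with its hook over the black shoe. The shoe is pressed fully down, and the arm has let go and moved clear. I handed the job in at about 13 s.

- **Shoe home:** contact began about 12 mm above the end position, and the force while pushing was about 15 N. At the end the tool stopped moving as the force rose from 23 to 34 N. The hook's top then sat about 8–9 mm above the seat point; 8 mm is the nominal value.
- **Final checks:** the hook's position did not change measurably over the last 0.8 s of waiting. The bookend area showed no change in the top camera, and the tool force was about zero.
- **Off nominal:** once released, the bracket drooped about 3–4° and its plate top came out roughly 4–5.5 mm from the wall. The hook's own play is about 4 mm, and my reading is good to about 2 mm. I took this as its natural hang and did not push it back. The shoe itself could not be seen clearly behind the hook, so "fully down" rests on the force and the heights above.

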